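# Reset the tripped breaker of the workbench supply

### The job

The bench has lost power: one breaker on the yellow supply box has tripped and its handle stands about midway. With the fingers shut, push that handle (do not pinch it) towards the green strip until it meets its stop, keep it pressed firmly there (about 16 N) for half a second so that it resets, then push it the other way fully home at the red end, pressing it there just as firmly, and last press the green button right down and let go. Never use more than 22 N on the breaker or the button, and leave the other two breakers and everything lying on the bench as they are.

Things in the scene. Friction and masses are not known exactly. Their poses are not given: they have to be found in the camera images.
- tripped: the tripped breaker, in any of the box's four bays: black case 130 (x) x 72 (y) mm, top 20 mm above the origin, raised grey collar (80 x 50 mm) to 26 mm; origin: centre of the underside. x runs from the green strip (off end, the robot's side) to the red strip (on end, away from the robot). Its handle resets only if held at the off stop with over 12 N for 0.3 s, and latches on only if pressed so for 0.2 s; over 22 N breaks it
- tripped_pivot (a point): pivot of the tripped breaker's handle, mid-case, nominally 4 mm below its underside (true height within 5 mm of it). The handle, white with an orange tip (11 mm thick, 22 mm wide along y), swings about y here; its end is 64 mm from the pivot: 34 mm above the collar when upright. It takes 4 to 9 N to move, stays where left, and its end stops give 1 mm per 8 N
- tripped_lever (a joint): angle of the tripped handle from the middle between its two stops, rad: -0.42 at the off stop, +0.42 at the on stop, near 0 when tripped; positive leans to the breaker's +x. The stops are set unevenly: both are turned together by up to 0.20 rad either way, so 0 is not exactly upright and the true place of the stops must be found by feel
- live: a breaker that is on and must stay so, with a like handle: black case 130 (x) x 72 (y) mm, top 20 mm above the origin, raised grey collar (80 x 50 mm) to 26 mm; origin: centre of the underside. x runs from the green strip (off end, the robot's side) to the red strip (on end, away from the robot)
- live_lever (a joint): its handle, rad, same meaning: near +0.42 (on); not to be moved
- spare: a breaker that is off and must stay so, with a like handle: black case 130 (x) x 72 (y) mm, top 20 mm above the origin, raised grey collar (80 x 50 mm) to 26 mm; origin: centre of the underside. x runs from the green strip (off end, the robot's side) to the red strip (on end, away from the robot)
- spare_lever (a joint): its handle, rad, same meaning: near -0.42 (off); not to be moved
- restore_top (a point): centre of the top face of the green push button (32 mm in diameter) on a grey plate in the remaining bay of the box; it is pressed straight down, against a spring that takes 5 N at the bottom; its rubber seat then gives 1 mm per 5 N
- station: grey plate 130 x 72 x 20 mm in the remaining bay, with the green button in its middle and two small lamps; origin: centre of the underside; no more than 22 N on it or its button
- restore (a joint): travel of the green button, m: 0 up, 0.006 right down; it springs back
- supply_box: yellow supply box 180 (x) x 350 (y) x 60 mm, fixed to the bench, carrying three breakers and the button plate in four bays on its top at y = -120, -40, +40, +120 mm; origin: centre of the underside; the breakers' x and y axes are parallel to its own
- glue: yellow glue bottle with a red cap, 58 mm in diameter, 170 mm tall, standing; loose, to be left alone; origin: centre of its underside
- paste: amber jar with a black cap, 70 mm in diameter, 70 mm tall, standing; loose, to be left alone; origin: centre of its underside
- wood: wooden block 90 x 60 x 40 mm, lying; loose, to be left alone; origin: centre of its underside
- tube: square steel tube offcut 160 x 30 x 30 mm, lying; loose, to be left alone; origin: centre of its underside
- driver: screwdriver with a black handle, 200 mm, lying; loose, to be left alone; origin: centre of its underside
- wrench: steel wrench, 180 mm, lying; loose, to be left alone; origin: centre of its underside

How it is judged:
By the outcome, as a careful person would: the job done as asked, in the order asked, and still so for the second after the job is handed in, with the robot touching nothing.
It also fails if it takes over 64 s, if anything falls off the work surface, if the arm or the gripper's body presses on something with over 40 N, if the wrist force passes 120 N, or if a joint passes its speed limit or range.

### The arm

A 6-joint arm with a two-finger parallel gripper is mounted at the origin on the work surface. World frame = base frame: x ahead of the robot, y to its left, z up, the work surface at z = 0. Lengths are in m, angles in rad, forces in N, time in s.
With the tool pointing down it reaches from about 0.35 to 0.975 m from the base axis. Payload 4.9 kg.
Tool frame: the origin (TCP) lies midway between the tips of the shut fingers; the grasp point (between the pads) lies ctrl.tcp_to_grasp behind it (ctrl.tcp_to_grasp is the distance from the TCP to the grasp point, in m); z points along the fingers, y is the direction in which the jaws open and shut (so a half turn about z gives the same grasp; the last joint's range is limited). The gripper opens to 85 mm and grips with 20 to 120 N. Pads are 22 mm wide; open, the fingers measure 114 mm over their backs; the gripper's body (76 mm by 85 mm) begins 54 mm behind the grasp point. The pads swing forward as they close: fully open they stand 13 mm farther back than shut.
Start: joints at [1.057, 0.053, 1.613, -0, 1.476, -0.119], TCP at [0.24, 0.577, 0.231] pointing down, gripper open.
Joint ranges: [-3.01, 3.01], [-1.01, 2.22], [0.06, 2.58], [-1.02, 4.17], [0.09, 2.62], [-3.14, 3.14]. Speed limits (rad/s): [2.57, 2.57, 3.14, 3.14, 3.14, 3.14].

### API

Orientations are given as a rotation vector (axis times angle).
In Python, from station import ctrl, get_image, calibration, finish_job, models gives the robot as it stands.
- The arm moves only by the shell command python3 -m creep 'ROWS' [FORCE]. ROWS is JSON, a list of rows, each a list of 7 numbers: the opening, from 0 (shut) to 1 (fully open), then the shift along the tool's x, y, z in m, then the turn, a rotation vector about the tool's x, y, z in degrees. A call has 1 to 20 rows; each row shifts and turns the commanded pose from where the row before left it, along the tool's axes as they then stand; what a row does not reach is not made up. A row lasts 1/10 s, in which the tool goes at most 50 mm and 8.59 degrees, less where a joint would pass 70% of its speed; a pose out of reach is approached as far as the arm can. A call with a gripper value outside its range is refused whole. The fingers move at their own pace and stop on an object; FORCE is the grip in N (left out, the last holds). Time passes only in rows, so rows that do not move let the fingers close. It gives the time, the measured TCP pose, the force and the opening at its end, in the units of the state.
- ctrl.get_obs(): the state, without advancing time (a new reading comes with each control period).
- get_image(name): name is "scene" or "top" or "wrist"; returns the picture (480x640x3 uint8, red, green, blue); there is no depth.
- calibration(name): a dict with "mtx" (3x3 intrinsics, pixels), "R" (3x3) and "t" (3): a world point X has camera coordinates R X + t. Camera axes: x right, y down, z forward; pixel columns grow to the right and rows downward; lengths in m; the calibration is good to about 2 mm. The wrist camera is an equidistant fisheye: a pixel r from the principal point sees the ray r / f radians off the axis. A picture is of the moment at which its call begins: read the wrist's pose just before it. calibration takes no time and is no camera call; for the wrist camera it gives the pose at the moment of the call.
- finish_job(): hands the job in, once; it reports no verdict.
Trained networks look in the newest picture that a camera, given by its name, has taken for a name from the list of things; names that differ only in an ending like _2 or _b are one class to them, and where a whole thing is asked for, a point or a joint stands for the part that bears it (a point fixed in the world has none). Each returns a list of dicts, best first, with "conf" (0 to 1); they miss things now and then, are a little off and sometimes report something else, mostly with a low value. They report only what shows in the picture. A call takes as long as a camera call.
- models.search_frame(camera, name): "extent" ([left, top, right, bottom] in pixels, round what is visible of it).
The state is a dict: "t": time; "q": joint angles; "dq": joint speeds; "effort": joint torques, N m; "tool_pos": TCP position; "tool_rot": TCP orientation; "contact_force": force on the tool from outside, world axes, zero at the start; "wrist_torque": the same for the moment, N m; "opening": finger opening in m.
Only numpy, scipy, OpenCV 4.12 (cv2) and the standard library are available. Lean on these libraries where they do the work, as an engineer would, in place of code of your own. Each camera call takes 0.05 s, during which the arm holds its last target. There are 200 camera calls.

## Working session

There is one attempt and no reset: what is moved stays moved. The work goes in short steps, Python scripts to look and compute and a shell command to move; the robot and the scene stay as the last step left them, time stands still between calls to the robot, and variables do not carry over. Pictures are saved under pics/ and viewed, about 8 in all and at most 12, crops included, and the job is handed in when it is done.

```bash
ls; mkdir -p pics
python3 - <<'E'
from station import ctrl,get_image,calibration,models
import cv2
o=ctrl.get_obs()
for k in('t','tool_pos','tool_rot','contact_force','opening'):print(k,o[k])
print(ctrl.tcp_to_grasp)
for c in('top','scene'):
    cv2.imwrite(f'pics/{c}0.png',get_image(c)[:,:,::-1])
    k=calibration(c);print(c,k['mtx'].tolist(),k['R'].tolist(),k['t'].tolist())
    for n in('tripped','live','spare','station','supply_box','restore_top','tripped_lever','glue'):
        print(n,[(d['conf'],d['extent']) for d in models.search_frame(c,n)][:3])
E
```

```text
pics
t 0.0
tool_pos [0.24009123 0.57637008 0.23008567]
tool_rot [-6.16068079e-01 -3.07993827e+00  3.00693428e-03]
contact_force [-0.60246888  0.40790096  1.00281838]
opening 0.08573781925518421
0.0187
top [[457.50387014633054, 0.0, 325.42003037032373], [0.0, 457.50387014633054, 234.5493032598164], [0.0, 0.0, 1.0]] [[-0.0035872122951014097, -0.9999634258220469, -0.007763950423953675], [-0.990468260629414, 0.004622002193421765, -0.13766358189974337], [0.13769443196329045, 0.007196117978447987, -0.990448615170089]] [0.021313953483944298, 0.6442853461183069, 1.0083867687571624]
tripped [(0.77, [346.1, 259.4, 385.4, 324.1]), (0.63, [483.0, 272.8, 517.7, 350.9])]
live [(0.95, [276.1, 255.0, 313.9, 314.2]), (0.52, [469.3, 191.7, 495.9, 261.3]), (0.32, [323.0, 282.5, 337.0, 296.0])]
spare [(0.86, [236.8, 247.2, 278.1, 311.4])]
station [(0.87, [312.0, 259.1, 348.8, 322.3]), (0.35, [288.1, 264.2, 299.2, 275.1])]
supply_box [(0.83, [230.4, 235.3, 393.3, 335.5])]
restore_top []
tripped_lever [(0.71, [233.6, 160.5, 303.5, 207.9]), (0.38, [362.3, 290.1, 373.2, 293.7])]
glue [(0.86, [164.1, 225.6, 
[... 227 characters left out ...]
04592419], [0.47346254212180117, 0.7054230686408762, -0.5274575958661047], [-0.30881662944184235, -0.42787473149563054, -0.84944423214695]] [0.5257175153756383, -0.24504439117840396, 1.3599601452276644]
tripped [(0.66, [310.7, 179.2, 368.2, 219.9]), (0.32, [303.0, 172.2, 436.3, 313.2])]
live [(0.56, [346.5, 223.5, 402.7, 267.7])]
spare [(0.77, [360.6, 248.3, 419.2, 295.5])]
station []
supply_box [(0.73, [304.3, 174.4, 436.4, 311.4])]
restore_top []
tripped_lever [(0.62, [249.3, 247.7, 287.8, 289.1]), (0.58, [454.1, 315.2, 489.4, 354.9]), (0.51, [341.8, 178.8, 347.8, 195.6])]
glue [(0.94, [388.4, 326.5, 424.6, 365.2]), (0.7, [213.2, 149.6, 267.3, 192.7]), (0.62, [312.3, 177.2, 368.6, 221.2])]
```

Run:
```python
import cv2
a=cv2.imread('pics/top0.png');cv2.imwrite('pics/top0c.png',cv2.resize(a[150:370,150:530],None,fx=2.1,fy=2.1,interpolation=cv2.INTER_CUBIC))
a=cv2.imread('pics/scene0.png');cv2.imwrite('pics/scene0c.png',cv2.resize(a[130:380,200:520],None,fx=2.4,fy=2.4,interpolation=cv2.INTER_CUBIC))
```

```text
(no output)
```

View pics/top0c.png

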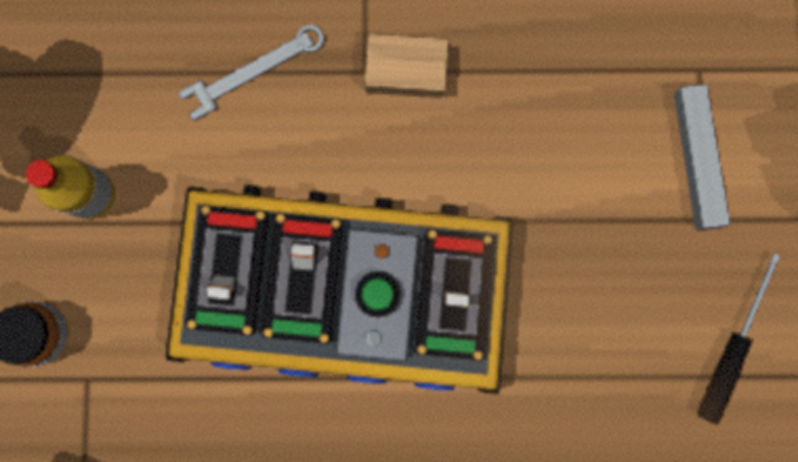

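View pics/scene0c.png

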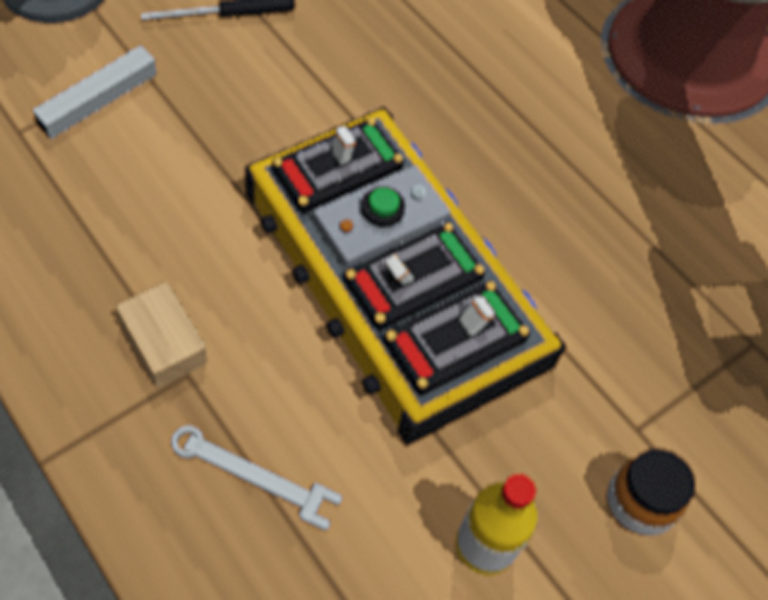

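Top view: the tripped breaker is the far-right bay (handle at about px 457,298 in the crop), then the button (377,293), live (303,256), spare (221,288). The scene view agrees. The loose objects are clear of the box. Next I fit the box pose from its yellow rim in both cameras.

```bash
cat > h.py <<'E'
import numpy as np,cv2
from station import ctrl,get_image,calibration,models
def proj(c,P,k=None):
    k=k or calibration(c);P=np.atleast_2d(P);X=P@np.array(k['R']).T+k['t'];u=X@np.array(k['mtx']).T
    return u[:,:2]/u[:,2:]
def ray_at(c,uv,z):
    k=calibration(c);R=np.array(k['R']);C=-R.T@k['t']
    d=R.T@np.linalg.inv(k['mtx'])@np.array([*uv,1.]);return C+d*(z-C[2])/d[2]
def tri(uvs):
    A=np.zeros((3,3));b=np.zeros(3)
    for c,uv in uvs.items():
        k=calibration(c);R=np.array(k['R']);C=-R.T@k['t'];d=R.T@np.linalg.inv(k['mtx'])@np.array([*uv,1.]);d/=np.linalg.norm(d)
        M=np.eye(3)-np.outer(d,d);A+=M;b+=M@C
    return np.linalg.solve(A,b)
E
python3 - <<'E'
from h import *
from scipy.optimize import least_squares
def T(p,L): 
    c,s=np.cos(p[2]),np.sin(p[2]);L=np.atleast_2d(L)
    return np.c_[p[0]+c*L[:,0]-s*L[:,1],p[1]+s*L[:,0]+c*L[:,1],L[:,2]]
Q={}
for c,win in(('top',(220,225,405,345)),('scene',(290,165,445,320))):
    a=cv2.imread(f'pics/{c}0.png');hsv=cv2.cvtColor(a,cv2.COLOR_BGR2HSV)
    m=cv2.inRange(hsv,(20,170,110),(32,255,255));w=np.zeros_like(m);x0,y0,x1,y1=win;w[y0:y1,x0:x1]=m[y0:y1,x0:x1]
    n,l,st,_=cv2.connectedComponentsWithStats(w);i=1+st[1:,4].argmax();print(c,st[i])
    pts=cv2.findNonZero((l==i).astype('u1'));hull=cv2.convexHull(pts)
    q=cv2.approxPolyN(hull,4,ensure_convex=True).reshape(-1,2).astype(float) if hasattr(cv2,'approxPolyN') else None
    print(q.tolist());Q[c]=q
    print([ray_at(c,u,.06).round(4).tolist() for u in q])
L=np.array([[sx*.09,sy*.175,.06] for sx,sy in((1,1),(1,-1),(-1,-1),(-1,1))])
def res(p,cs=('top','scene')):
    r=[]
    for c in cs:
        u=proj(c,T(p,L))
        for v in u:
            d=Q[c]-v;r.extend(d[np.argmin((d**2).sum(1))])
    return np.array(r)
for cs in(('top',),('scene',),('top','scene')):
    s=least_squares(lambda p:res(p,cs),[.41,.02,-.08]);print(cs,s.x,res(s.x,cs).round(1))
p=s.x
a=cv2.imread('pics/top0.png');b=cv2.imread('pics/scene0.png')
W=[]
for im,c,(x0,y0,x1,y1) in((a,'top',(225,225,405,345)),(b,'scene',(290,165,445,320))):
    f=4 if c=='top' else 3
    big=cv2.resize(im[y0:y1,x0:x1],None,fx=f,fy=f,interpolation=cv2.INTER_CUBIC)
    def poly(P,col):
        u=(proj(c,T(p,P))-[x0,y0]+.5)*f;cv2.polylines(big,[u.round().astype(int)],True,col,1)
    poly(L,(255,0,255))
    for yb in(-.12,.04,.12):
        poly([[sx*.065,yb+sy*.036,.08] for sx,sy in((1,1),(1,-1),(-1,-1),(-1,1))],(255,255,0))
        poly([[sx*.04,yb+sy*.025,.086] for sx,sy in((1,1),(1,-1),(-1,-1),(-1,1))],(0,255,255))
    poly([[sx*.065,-.04+sy*.036,.08] for sx,sy in((1,1),(1,-1),(-1,-1),(-1,1))],(255,255,0))
    poly([[0,-.12+s*.011,.12] for s in(-1,1)],(0,0,255))
    W.append(big)
cv2.imwrite('pics/ov_top.png',W[0]);cv2.imwrite('pics/ov_scene.png',W[1])
E
```

```text
top [ 231  241  161   94 2254]
[[386.0, 336.0], [230.0, 319.0], [240.0, 240.0], [392.0, 255.0]]
[[0.4165, -0.1138, 0.06], [0.4544, 0.2305, 0.06], [0.6307, 0.2123, 0.06], [0.5951, -0.1312, 0.06]]
scene [ 304  175  130  131 1605]
[[372.0, 307.0], [302.0, 199.0], [359.0, 174.0], [435.0, 274.0]]
[[0.6339, 0.2167, 0.06], [0.5992, -0.131, 0.06], [0.4199, -0.1145, 0.06], [0.4545, 0.2353, 0.06]]
('top',) [ 0.52423988  0.04946833 -0.10526666] [ 0.8  0.6 -1.3  0.1 -0.6 -0.1  1.1 -0.6]
('scene',) [0.47767169 0.05512154 0.16633941] [ 24.  -20.   -7.1  -6.6   3.3   4.5 -21.9  25.7]
('top', 'scene') [ 0.52518141  0.0502815  -0.1030721 ] [ 1.2  0.9 -0.8  0.7 -0.3  0.5  1.4 -0.3 -0.   0.8 -0.4  0.9 -0.6  0.4
  0.2  0.7]
```

View pics/ov_top.png

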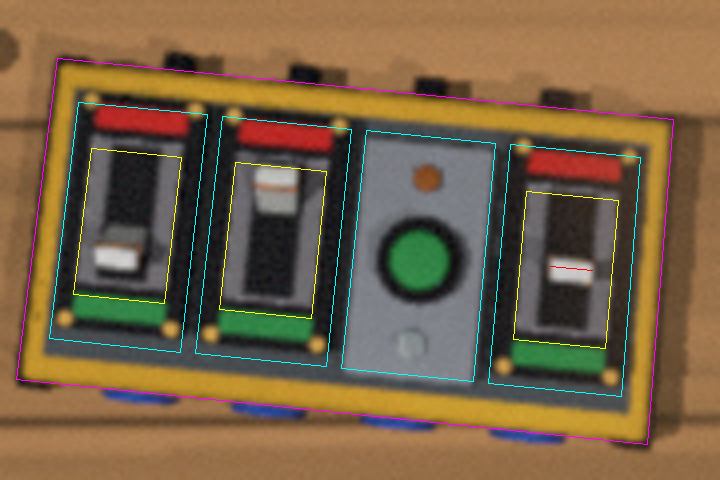

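View pics/ov_scene.png

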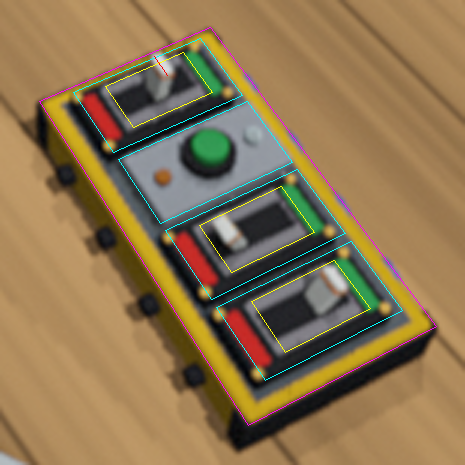

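The fit is good: the rim, cases, collars and the upright handle tip line up within about 1 px in both views. That puts the box at (0.525, 0.050) with yaw -0.103. I'll align the tool (tool x = minus breaker x), shut the fingers and move above the red side of the tripped handle.

```bash
python3 -m creep '[[0,0,0,0,0,0,-8.35],[0,0,0,0,0,0,-8.35],[0,-0.0236,-0.0384,0,0,0,0],[0,-0.0236,-0.0384,0,0,0,0],[0,-0.0236,-0.0384,0,0,0,0],[0,-0.0236,-0.0384,0,0,0,0],[0,-0.0236,-0.0384,0,0,0,0],[0,-0.0236,-0.0384,0,0,0,0],[0,-0.0236,-0.0384,0,0,0,0],[0,-0.0236,-0.0384,0,0,0,0],[0,-0.0236,-0.0384,0,0,0,0],[0,-0.0236,-0.0384,0,0,0,0],[0,-0.0236,-0.0384,0,0,0,0],[0,-0.0236,-0.0384,0,0,0,0],[0,-0.0236,-0.0384,0,0,0,0],[0,-0.0236,-0.0384,0,0,0,0],[0,-0.0236,-0.0384,0,0,0,0],[0,-0.0236,-0.0384,0,0,0,0],[0,0,0,0,0,0,0],[0,0,0,0,0,0,0]]' 60
cat >> h.py <<'E'
from scipy.spatial.transform import Rotation as Ro
P=[.5252,.0503,-.1031]
def bf(x):
    c,s=np.cos(P[2]),np.sin(P[2]);d=np.array(x)[:2]-P[:2];return np.array([c*d[0]+s*d[1],-s*d[0]+c*d[1],x[2]])
def st():
    o=ctrl.get_obs();F=np.array(o['contact_force']);c,s=np.cos(P[2]),np.sin(P[2])
    print('t',round(o['t'],2),'box',bf(o['tool_pos']).round(4),'Fbox',np.round([c*F[0]+s*F[1],-s*F[0]+c*F[1],F[2]],1),'|F|',round(np.linalg.norm(F),1))
    return o
E
python3 - <<'E'
from h import *
o=st();print(Ro.from_rotvec(o['tool_rot']).as_matrix().round(3).tolist(),o['opening'],np.degrees(P[2]))
cv2.imwrite('pics/w1.png',get_image('wrist')[:,:,::-1])
m={}
for c in('top','scene'):
    a=cv2.imread(f'pics/{c}0.png');h=cv2.cvtColor(a,cv2.COLOR_BGR2HSV);g=cv2.inRange(h,(45,90,50),(80,255,255))
    n,l,s,ce=cv2.connectedComponentsWithStats(g)
    for i in range(1,n):
        if s[i,4]>40:print(c,s[i],ce[i].round(1))
E
```

```text
t: 2.9
tool_pos: [0.5527, -0.074, 0.2311]
tool_rot: [-0.165, -3.137, -0.001]
contact_force: [0.2, 0.0, -0.8]
opening: -0.0002
t 2.9 box [ 0.0401 -0.1208  0.2311] Fbox [ 0.2  0.1 -0.8] |F| 0.8
[[-0.994, 0.105, -0.001], [0.105, 0.994, 0.001], [0.001, 0.0, -1.0]] -0.0002339586548611951 -5.907194867798787
top [   3  138   95   85 4498] [ 48.9 174.2]
top [322 282  16  16 197] [329.3 289.7]
top [243 298  24   9 171] [254.6 301.7]
top [279 301  25  10 180] [291.  305.7]
top [352 309  25  10 168] [363.9 313.6]
scene [ 277    0   41   53 1814] [296.7  22.6]
scene [351 182  13  16  94] [357.5 189. ]
scene [353 208  14  13 137] [359.7 213.7]
scene [383 226  15  18 115] [390.4 234.2]
scene [401 251  16  19 119] [409.1 259.7]
scene [ 408  430   75   50 2766] [443.6 457.8]
scene [391 468  21  12 190] [401.6 474.5]
```

View pics/w1.png

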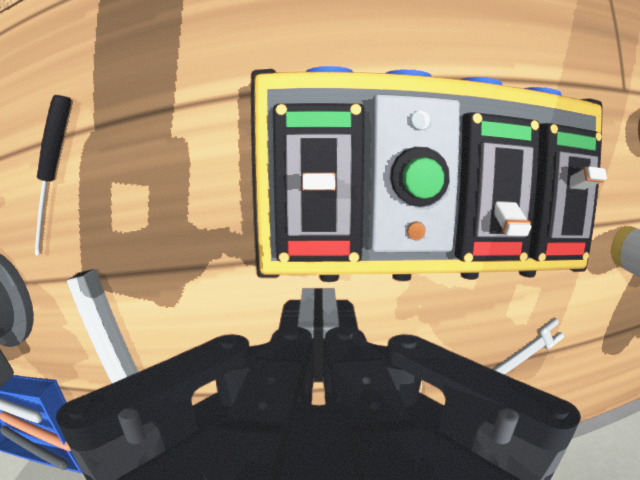

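Wrist view: the handle tip (319,181) is straight in front of the finger tips (col 318), and the button is at (425,178). I'll work out the tip and button positions while descending beside the handle.

```bash
python3 - <<'E'
from h import *
k=calibration('wrist');f=k['mtx'][0][0];c=np.array([k['mtx'][0][2],k['mtx'][1][2]]);R=np.array(k['R']);C=-R.T@k['t']
def wray(uv):
    d=np.array(uv)-c;r=np.hypot(*d);a=r/f;v=np.r_[np.sin(a)*d/r,np.cos(a)];return R.T@v
a=cv2.imread('pics/w1.png')
for n,uv,zs in(('tip',(319,181),(.115,.12,.125)),('btn',(425,178),(.09,.1,.11))):
    d=wray(uv)
    for z in zs:print(n,z,bf(C+d*(z-C[2])/d[2]).round(4))
b=tri({'top':(329.3,289.7),'scene':(359.7,213.7)});print('btn tri',b,bf(b))
E
python3 -m creep '[[0,0,0,0.03,0,0,0],[0,0,0,0.04,0,0,0],[0,0,0,0.04,0,0,0],[0,0,0,0.021,0,0,0],[0,0,0,0,0,0,0],[0,0,0,0,0,0,0]]'
python3 -c "from h import *;st()"
```

```text
tip 0.115 [-0.0024 -0.1204  0.115 ]
tip 0.12 [-0.0029 -0.1204  0.12  ]
tip 0.125 [-0.0034 -0.1204  0.125 ]
btn 0.09 [-0.0037 -0.0372  0.09  ]
btn 0.1 [-0.0045 -0.0402  0.1   ]
btn 0.11 [-0.0054 -0.0431  0.11  ]
btn tri [0.51725106 0.01046976 0.09621019] [-0.00380751 -0.04043682  0.09621019]
t: 3.55
tool_pos: [0.5527, -0.0722, 0.101]
tool_rot: [0.16, 3.137, -0.0]
contact_force: [0.2, 0.4, 0.6]
opening: -0.0002
t 3.55 box [ 0.0399 -0.119   0.101 ] Fbox [0.1 0.4 0.6] |F| 0.7
```

```bash
python3 -m creep '[[0,0.008,0,0,0,0,0],[0,0.008,0,0,0,0,0],[0,0.004,0,0,0,0,0],[0,0.002,0,0,0,0,0],[0,0.002,0,0,0,0,0],[0,0.002,0,0,0,0,0],[0,0.002,0,0,0,0,0],[0,0.001,0,0,0,0,0],[0,0.001,0,0,0,0,0]]'; python3 -c "from h import *;st()"
python3 -m creep '[[0,0.001,0,0,0,0,0],[0,0.001,0,0,0,0,0],[0,0.001,0,0,0,0,0]]'; python3 -c "from h import *;st()"
```

```text
t: 4.45
tool_pos: [0.5235, -0.0703, 0.1007]
tool_rot: [0.162, 3.136, -0.0]
contact_force: [5.3, -0.0, -0.9]
opening: -0.0002
t 4.45 box [ 0.0107 -0.1201  0.1007] Fbox [ 5.3  0.5 -0.9] |F| 5.4
t: 4.75
tool_pos: [0.5199, -0.0698, 0.1002]
tool_rot: [0.162, 3.137, -0.0]
contact_force: [4.7, -1.0, -1.8]
opening: -0.0002
t 4.75 box [ 0.0071 -0.12    0.1002] Fbox [ 4.8 -0.5 -1.8] |F| 5.1
```

```bash
cat > ok.py <<'E'
from h import *
import sys
o=st();sys.exit(np.linalg.norm(o['contact_force'])>float(sys.argv[1]))
E
python3 ok.py 7.5 && python3 -m creep '[[0,0.0005,0,0,0,0,0],[0,0.0005,0,0,0,0,0]]' >/dev/null && python3 ok.py 7.5 && python3 -m creep '[[0,0.0005,0,0,0,0,0],[0,0.0005,0,0,0,0,0]]' >/dev/null && python3 ok.py 7.5 && python3 -m creep '[[0,0.0005,0,0,0,0,0],[0,0.0005,0,0,0,0,0]]' >/dev/null && python3 ok.py 7.5 && python3 -m creep '[[0,0.0005,0,0,0,0,0],[0,0.0005,0,0,0,0,0]]' >/dev/null && python3 ok.py 7.5 && python3 -m creep '[[0,0.0005,0,0,0,0,0],[0,0.0005,0,0,0,0,0]]' >/dev/null && python3 ok.py 7.5 && python3 -m creep '[[0,0.0005,0,0,0,0,0],[0,0.0005,0,0,0,0,0]]' >/dev/null && python3 ok.py 7.5 && python3 -m creep '[[0,0.0005,0,0,0,0,0],[0,0.0005,0,0,0,0,0]]' >/dev/null && python3 ok.py 7.5 && python3 -m creep '[[0,0.0005,0,0,0,0,0],[0,0.0005,0,0,0,0,0]]' >/dev/null; python3 ok.py 7.5
```

```text
t 4.75 box [ 0.0071 -0.12    0.1002] Fbox [ 4.8 -0.5 -1.8] |F| 5.1
t 4.75 box [ 0.0071 -0.12    0.1002] Fbox [ 4.8 -0.5 -1.8] |F| 5.1False
False
```

```bash
sed -i 's/sys.exit(np/sys.exit(int(np/; s/argv\[1\]))/argv[1])))/' ok.py; tail -1 ok.py
python3 ok.py 7.5 && python3 -m creep '[[0,0.0005,0,0,0,0,0],[0,0.0005,0,0,0,0,0]]' >/dev/null && python3 ok.py 7.5 && python3 -m creep '[[0,0.0005,0,0,0,0,0],[0,0.0005,0,0,0,0,0]]' >/dev/null && python3 ok.py 7.5 && python3 -m creep '[[0,0.0005,0,0,0,0,0],[0,0.0005,0,0,0,0,0]]' >/dev/null && python3 ok.py 7.5 && python3 -m creep '[[0,0.0005,0,0,0,0,0],[0,0.0005,0,0,0,0,0]]' >/dev/null && python3 ok.py 7.5 && python3 -m creep '[[0,0.0005,0,0,0,0,0],[0,0.0005,0,0,0,0,0]]' >/dev/null && python3 ok.py 7.5 && python3 -m creep '[[0,0.0005,0,0,0,0,0],[0,0.0005,0,0,0,0,0]]' >/dev/null && python3 ok.py 7.5 && python3 -m creep '[[0,0.0005,0,0,0,0,0],[0,0.0005,0,0,0,0,0]]' >/dev/null && python3 ok.py 7.5 && python3 -m creep '[[0,0.0005,0,0,0,0,0],[0,0.0005,0,0,0,0,0]]' >/dev/null; python3 ok.py 7.5
```

```text
o=st();sys.exit(int(np.linalg.norm(o['contact_force'])>float(sys.argv[1])))
t 4.75 box [ 0.0071 -0.12    0.1002] Fbox [ 4.8 -0.5 -1.8] |F| 5.1
t 4.95 box [ 0.0059 -0.12    0.1001] Fbox [ 5.5 -0.5 -0.8] |F| 5.6
t 5.15 box [ 0.005  -0.12    0.1001] Fbox [ 4.3 -0.3 -1.9] |F| 4.7
t 5.35 box [ 0.004  -0.12    0.1002] Fbox [ 5.5 -0.9 -0.2] |F| 5.6
t 5.55 box [ 0.003  -0.12    0.1002] Fbox [ 5.1  0.5 -1.5] |F| 5.3
t 5.75 box [ 0.0021 -0.12    0.1003] Fbox [ 4.2 -0.9 -0.7] |F| 4.4
t 5.95 box [ 0.0011 -0.12    0.1003] Fbox [ 5.6  0.4 -1.2] |F| 5.7
t 6.15 box [ 1.000e-04 -1.200e-01  1.004e-01] Fbox [ 4.2  0.2 -0.8] |F| 4.3
t 6.35 box [-0.0009 -0.12    0.1004] Fbox [ 4.6 -0.4 -0.6] |F| 4.7
```

```bash
python3 ok.py 7.5 && python3 -m creep '[[0,0.0005,0,0,0,0,0],[0,0.0005,0,0,0,0,0]]' >/dev/null && python3 ok.py 7.5 && python3 -m creep '[[0,0.0005,0,0,0,0,0],[0,0.0005,0,0,0,0,0]]' >/dev/null && python3 ok.py 7.5 && python3 -m creep '[[0,0.0005,0,0,0,0,0],[0,0.0005,0,0,0,0,0]]' >/dev/null && python3 ok.py 7.5 && python3 -m creep '[[0,0.0005,0,0,0,0,0],[0,0.0005,0,0,0,0,0]]' >/dev/null && python3 ok.py 7.5 && python3 -m creep '[[0,0.0005,0,0,0,0,0],[0,0.0005,0,0,0,0,0]]' >/dev/null && python3 ok.py 7.5 && python3 -m creep '[[0,0.0005,0,0,0,0,0],[0,0.0005,0,0,0,0,0]]' >/dev/null && python3 ok.py 7.5 && python3 -m creep '[[0,0.0005,0,0,0,0,0],[0,0.0005,0,0,0,0,0]]' >/dev/null && python3 ok.py 7.5 && python3 -m creep '[[0,0.0005,0,0,0,0,0],[0,0.0005,0,0,0,0,0]]' >/dev/null&& python3 ok.py 7.5 && python3 -m creep '[[0,0.0005,0,0,0,0,0],[0,0.0005,0,0,0,0,0]]' >/dev/null&& python3 ok.py 7.5 && python3 -m creep '[[0,0.0005,0,0,0,0,0],[0,0.0005,0,0,0,0,0]]' >/dev/null; python3 ok.py 7.5
```

```text
t 6.35 box [-0.0009 -0.12    0.1004] Fbox [ 4.6 -0.4 -0.6] |F| 4.7
t 6.55 box [-0.0019 -0.12    0.1004] Fbox [ 5.3  0.2 -0. ] |F| 5.3
t 6.75 box [-0.003  -0.12    0.1004] Fbox [ 5.3 -0.4 -0.3] |F| 5.4
t 6.95 box [-0.0041 -0.12    0.1003] Fbox [ 4.5  0.  -0.9] |F| 4.6
t 7.15 box [-0.0051 -0.12    0.1003] Fbox [ 5.3  0.2 -0.3] |F| 5.3
t 7.35 box [-0.0061 -0.12    0.1003] Fbox [ 5.1 -0.2 -0.4] |F| 5.1
t 7.55 box [-0.0071 -0.12    0.1003] Fbox [ 4.6 -0.8 -1.4] |F| 4.9
t 7.75 box [-0.0081 -0.12    0.1003] Fbox [ 5.   0.2 -0.7] |F| 5.0
t 7.95 box [-0.0088 -0.12    0.1005] Fbox [ 6.   0.5 -0.2] |F| 6.0
t 8.15 box [-0.0093 -0.12    0.1007] Fbox [ 7.2  0.2 -0.3] |F| 7.2
t 8.35 box [-0.0098 -0.12    0.1011] Fbox [ 8.3 -0.1  0.3] |F| 8.3
```

```bash
python3 ok.py 14 && python3 -m creep '[[0,0.001,0,0,0,0,0]]' >/dev/null && python3 ok.py 14 && python3 -m creep '[[0,0.001,0,0,0,0,0]]' >/dev/null && python3 ok.py 14 && python3 -m creep '[[0,0.001,0,0,0,0,0]]' >/dev/null && python3 ok.py 14 && python3 -m creep '[[0,0.001,0,0,0,0,0]]' >/dev/null; python3 ok.py 14
```

```text
t 8.35 box [-0.0098 -0.12    0.1011] Fbox [ 8.3 -0.1  0.3] |F| 8.3
t 8.45 box [-0.0104 -0.1201  0.1013] Fbox [ 9.3  0.4 -0.6] |F| 9.4
t 8.55 box [-0.0109 -0.1201  0.1016] Fbox [10.4  0.   0.1] |F| 10.4
t 8.65 box [-0.0114 -0.1202  0.1019] Fbox [10.6  0.3  0.1] |F| 10.6
t 8.75 box [-0.012  -0.1202  0.1022] Fbox [12.5  0.2  0.4] |F| 12.5
```

```bash
python3 -m creep '[[0,0.001,0,0,0,0,0],[0,0.001,0,0,0,0,0]]' >/dev/null && python3 ok.py 17 && python3 -m creep '[[0,0.001,0,0,0,0,0]]' >/dev/null && python3 ok.py 17 && python3 -m creep '[[0,0.001,0,0,0,0,0]]' >/dev/null && python3 ok.py 17 && python3 -m creep '[[0,0.0005,0,0,0,0,0]]' >/dev/null && python3 ok.py 17;  python3 -c "
from h import *
import cv2
cv2.imwrite('pics/w2.png',cv2.resize(get_image('wrist')[150:400,200:440,::-1],None,fx=2,fy=2)); st()"
```

```text
t 8.95 box [-0.0131 -0.1203  0.1028] Fbox [13.1  0.9 -0.4] |F| 13.2
t 9.05 box [-0.0136 -0.1203  0.1031] Fbox [13.9  0.1  1.6] |F| 14.0
t 9.15 box [-0.0142 -0.1204  0.1033] Fbox [15.6  0.5 -0.1] |F| 15.6
t 9.25 box [-0.0144 -0.1204  0.1036] Fbox [16.1  0.9 -0.7] |F| 16.2
t 9.3 box [-0.0144 -0.1204  0.1036] Fbox [16.   1.1  0.1] |F| 16.1
```

View pics/w2.png

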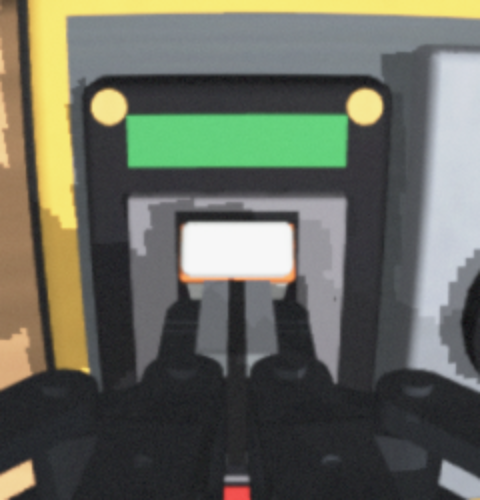

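The handle is leaning against the off end of its slot, and the finger tips are squarely behind it. I'll raise the force slightly and hold.

```bash
python3 -m creep '[[0,0.0008,0,0,0,0,0],[0,0.0007,0,0,0,0,0],[0,0,0,0,0,0,0]]' >/dev/null && python3 ok.py 19 && python3 -m creep '[[0,0,0,0,0,0,0],[0,0,0,0,0,0,0]]' >/dev/null && python3 ok.py 19 && python3 -m creep '[[0,0,0,0,0,0,0],[0,0,0,0,0,0,0],[0,0,0,0,0,0,0]]' >/dev/null; python3 ok.py 19
```

```text
t 9.6 box [-0.0152 -0.1204  0.104 ] Fbox [17.6  0.3  0.6] |F| 17.6
t 9.8 box [-0.0152 -0.1205  0.104 ] Fbox [17.5  0.1  0.6] |F| 17.5
t 10.1 box [-0.0152 -0.1204  0.104 ] Fbox [16.7  0.5  0.4] |F| 16.8
```

```bash
python3 -m creep '[[0,0.0007,0,0,0,0,0],[0,0.0006,0,0,0,0,0],[0,0,0,0,0,0,0]]' >/dev/null && python3 ok.py 20 && python3 -m creep '[[0,0,0,0,0,0,0],[0,0,0,0,0,0,0],[0,0,0,0,0,0,0],[0,0,0,0,0,0,0]]' >/dev/null; python3 ok.py 20
python3 -m creep '[[0,-0.004,0,0,0,0,0],[0,-0.006,0,0,0,0,0],[0,-0.008,0,0,0,0,0],[0,-0.01,0,-0.01,0,0,0],[0,0,0,-0.03,0,0,0],[0,0,0,-0.03,0,0,0],[0,0,0,0,0,0,0]]';python3 -c "
from h import *
import cv2
cv2.imwrite('pics/w3.png',cv2.resize(get_image('wrist')[60:310,200:520,::-1],None,fx=2,fy=2)); st()"
```

```text
t 10.4 box [-0.016  -0.1205  0.1044] Fbox [17.7  0.1  1.4] |F| 17.8
t 10.8 box [-0.016  -0.1205  0.1044] Fbox [18.1  0.9  0.9] |F| 18.2
t: 11.5
tool_pos: [0.5207, -0.0702, 0.1751]
tool_rot: [0.162, 3.132, -0.002]
contact_force: [0.9, -0.5, 1.1]
opening: 0.0006
t 11.55 box [ 0.0068 -0.1201  0.1726] Fbox [ 0.2  1.  -0.6] |F| 1.2
```

View pics/w3.png

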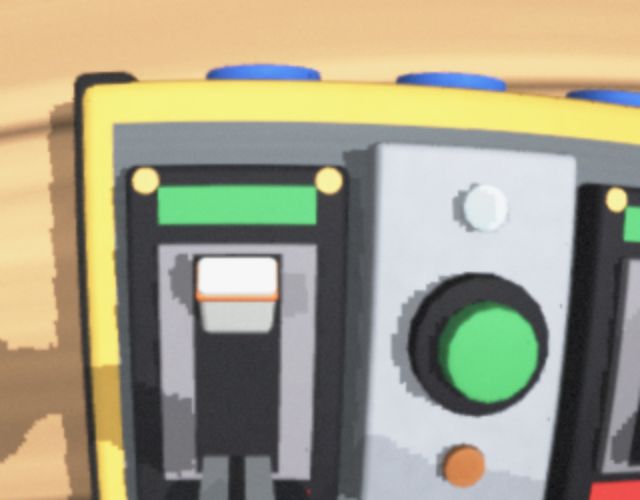

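The handle is at the off end with its tip in the green side of the slot. Next I go over to the green side, descend, and push towards red.

```bash
python3 -m creep '[[0,0.02,0,0,0,0,0],[0,0.027,0,0,0,0,0],[0,0.02,0,0,0,0,0],[0,0,0,0,0,0,0],[0,0,0,0.03,0,0,0],[0,0,0,0.03,0,0,0],[0,0,0,0.0116,0,0,0],[0,0,0,0,0,0,0],[0,0,0,0,0,0,0]]'; python3 -c "from h import *;st()"
```

```text
t: 12.45
tool_pos: [0.4524, -0.0629, 0.0992]
tool_rot: [0.162, 3.137, -0.0]
contact_force: [1.2, 0.1, -0.3]
opening: -0.0001
t 12.45 box [-0.0608 -0.12    0.0992] Fbox [ 1.1  0.2 -0.3] |F| 1.2
```

```bash
python3 -m creep '[[0,-0.004,0,-0.001,0,0,0],[0,-0.004,0,-0.001,0,0,0],[0,-0.002,0,0,0,0,0],[0,-0.002,0,0,0,0,0],[0,-0.002,0,0,0,0,0],[0,-0.002,0,0,0,0,0],[0,-0.002,0,0,0,0,0],[0,-0.002,0,0,0,0,0],[0,-0.002,0,0,0,0,0]]' >/dev/null; python3 ok.py 11 && python3 -m creep '[[0,-0.002,0,0,0,0,0],[0,-0.002,0,0,0,0,0],[0,-0.002,0,0,0,0,0],[0,-0.002,0,0,0,0,0]]' >/dev/null; python3 ok.py 11 && python3 -m creep '[[0,-0.002,0,0,0,0,0],[0,-0.002,0,0,0,0,0],[0,-0.002,0,0,0,0,0],[0,-0.002,0,0,0,0,0]]' >/dev/null; python3 ok.py 11&& python3 -m creep '[[0,-0.002,0,0,0,0,0],[0,-0.002,0,0,0,0,0],[0,-0.002,0,0,0,0,0]]' >/dev/null; python3 ok.py 11
```

```text
t 13.35 box [-0.0414 -0.1199  0.1005] Fbox [-9.3 -0.2  5.7] |F| 10.9
t 13.75 box [-0.0326 -0.1199  0.1006] Fbox [-6.4  0.3  5.3] |F| 8.3
t 14.15 box [-0.0243 -0.1199  0.1006] Fbox [-4.7 -0.4  3.8] |F| 6.0
t 14.45 box [-0.0174 -0.12    0.1007] Fbox [-4.9  0.2  2.8] |F| 5.6
```

```bash
python3 -m creep '[[0,-0.001,0,0,0,0,0],[0,-0.001,0,0,0,0,0]]' >/dev/null && python3 ok.py 7.5 && python3 -m creep '[[0,-0.001,0,0,0,0,0],[0,-0.001,0,0,0,0,0]]' >/dev/null && python3 ok.py 7.5 && python3 -m creep '[[0,-0.001,0,0,0,0,0],[0,-0.001,0,0,0,0,0]]' >/dev/null && python3 ok.py 7.5 && python3 -m creep '[[0,-0.001,0,0,0,0,0],[0,-0.001,0,0,0,0,0]]' >/dev/null && python3 ok.py 7.5 && python3 -m creep '[[0,-0.001,0,0,0,0,0],[0,-0.001,0,0,0,0,0]]' >/dev/null && python3 ok.py 7.5 && python3 -m creep '[[0,-0.001,0,0,0,0,0],[0,-0.001,0,0,0,0,0]]' >/dev/null && python3 ok.py 7.5 && python3 -m creep '[[0,-0.001,0,0,0,0,0],[0,-0.001,0,0,0,0,0]]' >/dev/null && python3 ok.py 7.5 && python3 -m creep '[[0,-0.001,0,0,0,0,0],[0,-0.001,0,0,0,0,0]]' >/dev/null&& python3 ok.py 7.5 && python3 -m creep '[[0,-0.001,0,0,0,0,0],[0,-0.001,0,0,0,0,0]]' >/dev/null&& python3 ok.py 7.5 && python3 -m creep '[[0,-0.001,0,0,0,0,0],[0,-0.001,0,0,0,0,0]]' >/dev/null; python3 ok.py 7.5
```

```text
t 14.65 box [-0.0153 -0.12    0.1007] Fbox [-4.1 -0.4  3. ] |F| 5.1
t 14.85 box [-0.0133 -0.12    0.1007] Fbox [-3.6  0.6  2.3] |F| 4.3
t 15.05 box [-0.0114 -0.12    0.1007] Fbox [-4.5  0.4  4.2] |F| 6.2
t 15.25 box [-0.0095 -0.12    0.1007] Fbox [-4.3 -0.4  3.7] |F| 5.7
t 15.45 box [-0.0074 -0.12    0.1008] Fbox [-6.1  0.   4.5] |F| 7.6
t 15.45 box [-0.0074 -0.12    0.1008] Fbox [-6.1  0.   4.5] |F| 7.6
```

```bash
python3 -m creep '[[0,-0.001,0,0,0,0,0]]' >/dev/null && python3 ok.py 14 && python3 -m creep '[[0,-0.001,0,0,0,0,0]]' >/dev/null && python3 ok.py 14 && python3 -m creep '[[0,-0.001,0,0,0,0,0]]' >/dev/null && python3 ok.py 14 && python3 -m creep '[[0,-0.001,0,0,0,0,0]]' >/dev/null && python3 ok.py 14 && python3 -m creep '[[0,-0.001,0,0,0,0,0]]' >/dev/null && python3 ok.py 14 && python3 -m creep '[[0,-0.001,0,0,0,0,0]]' >/dev/null && python3 ok.py 14
```

```text
t 15.55 box [-0.0064 -0.12    0.1008] Fbox [-5.3  0.2  3.6] |F| 6.4
t 15.65 box [-0.0053 -0.12    0.1008] Fbox [-4.6 -0.   4.6] |F| 6.5
t 15.75 box [-0.0042 -0.12    0.1008] Fbox [-5.4 -0.3  4.4] |F| 6.9
t 15.85 box [-0.0032 -0.12    0.1008] Fbox [-4.5 -1.3  3.9] |F| 6.1
t 15.95 box [-0.0022 -0.12    0.1007] Fbox [-4.2  0.5  3.5] |F| 5.5
t 16.05 box [-0.0013 -0.12    0.1006] Fbox [-4.5 -0.2  3.6] |F| 5.8
```

```bash
python3 -m creep '[[0,-0.001,0,0,0,0,0]]' >/dev/null && python3 ok.py 12 && python3 -m creep '[[0,-0.001,0,0,0,0,0]]' >/dev/null && python3 ok.py 12 && python3 -m creep '[[0,-0.001,0,0,0,0,0]]' >/dev/null && python3 ok.py 12 && python3 -m creep '[[0,-0.001,0,0,0,0,0]]' >/dev/null && python3 ok.py 12 && python3 -m creep '[[0,-0.001,0,0,0,0,0]]' >/dev/null && python3 ok.py 12 && python3 -m creep '[[0,-0.001,0,0,0,0,0]]' >/dev/null && python3 ok.py 12 && python3 -m creep '[[0,-0.001,0,0,0,0,0]]' >/dev/null && python3 ok.py 12 && python3 -m creep '[[0,-0.001,0,0,0,0,0]]' >/dev/null && python3 ok.py 12
```

```text
t 16.15 box [-0.0004 -0.12    0.1005] Fbox [-4.1  0.7  1.9] |F| 4.6
t 16.25 box [ 0.0005 -0.12    0.1004] Fbox [-4.7  0.1  2.3] |F| 5.2
t 16.35 box [ 0.0015 -0.12    0.1004] Fbox [-4.7  0.9  1.6] |F| 5.1
t 16.45 box [ 0.0021 -0.1199  0.1002] Fbox [-5.8 -0.2  2.5] |F| 6.3
t 16.55 box [ 0.0026 -0.1199  0.1001] Fbox [-8.2  1.   3. ] |F| 8.8
t 16.65 box [ 0.0031 -0.1199  0.1   ] Fbox [-9.9  0.4  5.3] |F| 11.3
t 16.75 box [ 0.0036 -0.1199  0.1   ] Fbox [-12.5  -0.3   7.1] |F| 14.4
```

```bash
python3 -m creep '[[0,-0.0005,0,0,0,0,0]]' >/dev/null && python3 ok.py 17 && python3 -m creep '[[0,-0.0005,0,0,0,0,0]]' >/dev/null && python3 ok.py 17.2 && python3 -m creep '[[0,-0.0005,0,0,0,0,0]]' >/dev/null && python3 ok.py 17.2 && python3 -m creep '[[0,-0.0005,0,0,0,0,0]]' >/dev/null; python3 ok.py 19 && python3 -m creep '[[0,0,0,0,0,0,0],[0,0,0,0,0,0,0]]' >/dev/null; python3 ok.py 20 && python3 -m creep '[[0,0,0,0,0,0,0],[0,0,0,0,0,0,0],[0,0,0,0,0,0,0]]' >/dev/null; python3 ok.py 20
```

```text
t 16.85 box [ 0.0037 -0.1199  0.0999] Fbox [-12.5   0.1   6.4] |F| 14.1
t 16.95 box [ 0.004  -0.1199  0.0998] Fbox [-13.6   0.9   7.8] |F| 15.7
t 17.05 box [ 0.0042 -0.1199  0.0998] Fbox [-15.5   0.3   8.3] |F| 17.6
t 17.05 box [ 0.0042 -0.1199  0.0998] Fbox [-15.5   0.3   8.3] |F| 17.6
t 17.25 box [ 0.0041 -0.1199  0.0998] Fbox [-13.8   0.6   7.4] |F| 15.7
t 17.55 box [ 0.0041 -0.1199  0.0998] Fbox [-14.5  -0.9   8.2] |F| 16.7
```

```bash
python3 -m creep '[[0,-0.0004,0,0,0,0,0],[0,-0.0003,0,0,0,0,0],[0,0,0,0,0,0,0]]' >/dev/null; python3 ok.py 20 && python3 -m creep '[[0,0,0,0,0,0,0],[0,0,0,0,0,0,0],[0,0,0,0,0,0,0]]' >/dev/null; python3 ok.py 20
python3 -m creep '[[0,0.004,0,0,0,0,0],[0,0.006,0,0,0,0,0],[0,0.01,0,0,0,0,0],[0,0.01,0,0,0,0,0],[0,0,0,-0.03,0,0,0],[0,0,0,-0.03,0,0,0],[0,0,0,0,0,0,0]]';python3 -c "
from h import *
import cv2
cv2.imwrite('pics/w4.png',get_image('wrist')[:,:,::-1]); st()
cv2.imwrite('pics/top1.png',cv2.resize(get_image('top')[225:345,225:405,::-1],None,fx=4,fy=4,interpolation=cv2.INTER_CUBIC))"
```

```text
t 17.85 box [ 0.0044 -0.1199  0.0997] Fbox [-15.9   0.    7.8] |F| 17.7
t 18.15 box [ 0.0044 -0.1199  0.0998] Fbox [-16.   -0.8   8.4] |F| 18.0
t: 18.85
tool_pos: [0.4936, -0.0676, 0.1659]
tool_rot: [0.162, 3.127, -0.004]
contact_force: [0.9, -0.4, 0.2]
opening: -0.0003
t 18.9 box [-0.0206 -0.1203  0.1635] Fbox [ 0.3  0.6 -0.3] |F| 0.7
```

View pics/w4.png

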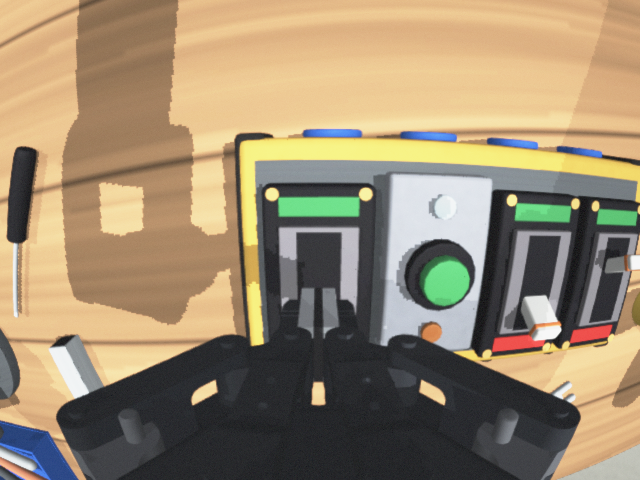

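Tripped handle no longer shows on the off side, so it is hidden by the fingers at the red side. Moving over the button; that also uncovers the handle for a check.

```bash
python3 -m creep '[[0,-0.008,0.02,0,0,0,0],[0,-0.0086,0.03,0,0,0,0],[0,0,0.02,0,0,0,0],[0,0,0.01,0,0,0,0],[0,0,0,0.02,0,0,0],[0,0,0,0.02,0,0,0],[0,0,0,0,0,0,0],[0,0,0,0,0,0,0]]' | head -2;python3 -c "
from h import *
import cv2
cv2.imwrite('pics/w5.png',cv2.resize(get_image('wrist')[180:420,150:470,::-1],None,fx=2,fy=2)); st()"
```

```text
t: 19.75
tool_pos: [0.5148, 0.0109, 0.1199]
t 19.8 box [-0.0055 -0.0403  0.1209] Fbox [ 1.  -1.4 -0.1] |F| 1.7
```

View pics/w5.png

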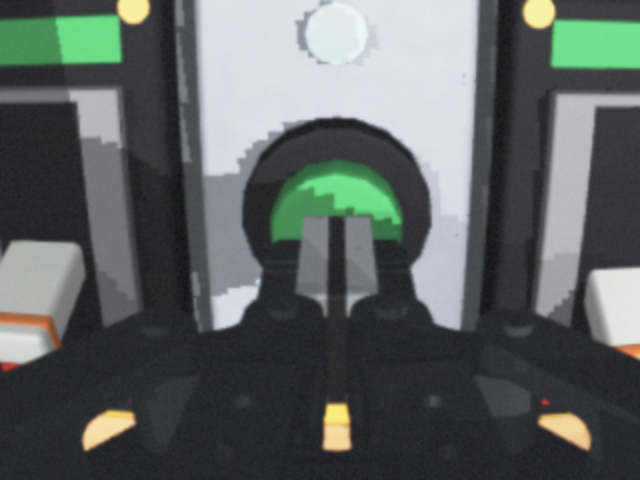

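Both the formerly tripped handle (left) and the live one (right) lean to the red end, and the fingers are centred over the button. Pressing it next.

```bash
python3 -m creep '[[0,0,0,0.01,0,0,0],[0,0,0,0.008,0,0,0],[0,0,0,0.002,0,0,0],[0,0,0,0.002,0,0,0],[0,0,0,0.001,0,0,0]]' >/dev/null; python3 ok.py 4.5 && python3 -m creep '[[0,0,0,0.001,0,0,0],[0,0,0,0.001,0,0,0]]' >/dev/null; python3 ok.py 5 && python3 -m creep '[[0,0,0,0.001,0,0,0],[0,0,0,0.001,0,0,0]]' >/dev/null; python3 ok.py 5.5 && python3 -m creep '[[0,0,0,0.001,0,0,0]]' >/dev/null; python3 ok.py 6 && python3 -m creep '[[0,0,0,0.001,0,0,0]]' >/dev/null; python3 ok.py 7 && python3 -m creep '[[0,0,0,0.001,0,0,0]]' >/dev/null; python3 ok.py 7 && python3 -m creep '[[0,0,0,0.001,0,0,0]]' >/dev/null; python3 ok.py 7 && python3 -m creep '[[0,0,0,0.001,0,0,0]]' >/dev/null; python3 ok.py 7
```

```text
t 20.3 box [-0.0056 -0.0401  0.0979] Fbox [-1.5 -0.1  3.3] |F| 3.7
t 20.5 box [-0.0056 -0.0401  0.096 ] Fbox [-3.4 -1.1  4.7] |F| 5.9
t 20.5 box [-0.0056 -0.0401  0.096 ] Fbox [-3.4 -1.1  4.7] |F| 5.9
t 20.5 box [-0.0056 -0.0401  0.096 ] Fbox [-3.4 -1.1  4.7] |F| 5.9
t 20.6 box [-0.0056 -0.0401  0.0951] Fbox [-4.7 -0.6  8.7] |F| 9.9
t 20.6 box [-0.0056 -0.0401  0.0951] Fbox [-4.7 -0.6  8.7] |F| 9.9
t 20.6 box [-0.0056 -0.0401  0.0951] Fbox [-4.7 -0.6  8.7] |F| 9.9
t 20.6 box [-0.0056 -0.0401  0.0951] Fbox [-4.7 -0.6  8.7] |F| 9.9
```

```bash
python3 -m creep '[[0,0,0,0.0007,0,0,0],[0,0,0,0,0,0,0],[0,0,0,0,0,0,0]]' >/dev/null; python3 ok.py 12 && python3 -m creep '[[0,0,0,0.0006,0,0,0],[0,0,0,0,0,0,0],[0,0,0,0,0,0,0]]' >/dev/null; python3 ok.py 20;python3 -c "
from h import *
import cv2
cv2.imwrite('pics/w6.png',get_image('wrist')[:,:,::-1])"
python3 -m creep '[[0,0,0,-0.002,0,0,0],[0,0,0,-0.004,0,0,0],[0,0,0,-0.01,0,0,0],[0,0,0,-0.03,0,0,0],[0,0,0,-0.04,0,0,0],[0,0.04,0,-0.02,0,0,0],[0,0.04,0,0,0,0,0],[0,0,0,0,0,0,0],[0,0,0,0,0,0,0]]' |head -2
python3 -c "
from h import *
import cv2
st();a=get_image('wrist')[:,:,::-1];cv2.imwrite('pics/w7.png',a)
b=cv2.resize(get_image('scene')[165:320,290:445,::-1],None,fx=3,fy=3,interpolation=cv2.INTER_CUBIC);c=cv2.imread('pics/w6.png')[180:335,230:385]
c=cv2.resize(c,None,fx=2,fy=2)
out=np.zeros((465,785,3),'u1');out[:,:465]=b;out[:310,470:780]=c;cv2.imwrite('pics/final.png',out)"
```

```text
t 20.9 box [-0.0055 -0.0401  0.095 ] Fbox [-4.5 -0.5  9.4] |F| 10.5
t 21.2 box [-0.0055 -0.0401  0.0947] Fbox [-5.1 -1.6 10.1] |F| 11.4
t: 22.15
tool_pos: [0.4359, 0.0196, 0.1996]
t 22.15 box [-0.0856 -0.0398  0.1996] Fbox [-0.4 -0.3  0.4] |F| 0.6
```

View pics/final.png

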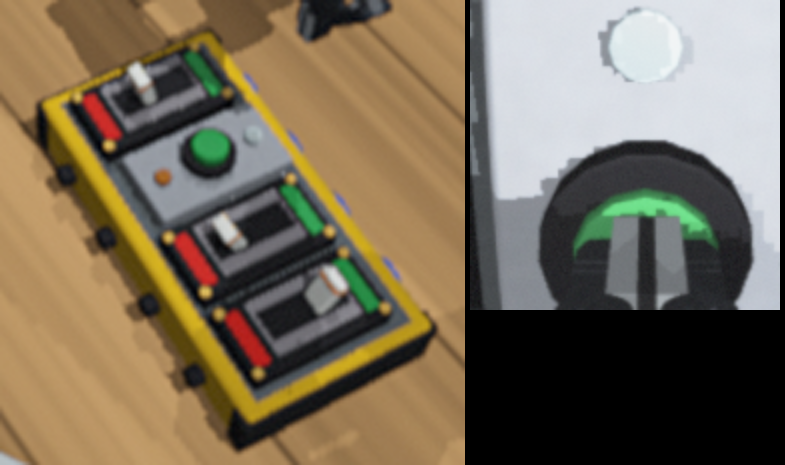

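View pics/w7.png

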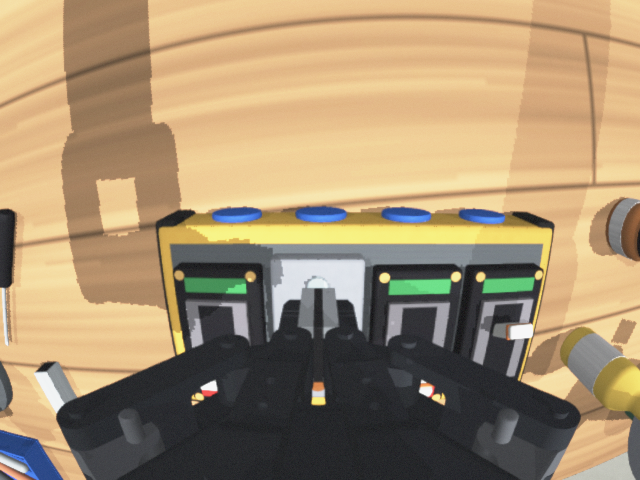

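The pressed force profile fits a button on its seat: about 0.8 N/mm, then about 5 N/mm past 5 N. Next I compare the lamps and measure the handle angles before and after.

Run:
```python
from h import *
a=cv2.imread('pics/scene0.png');b=get_image('scene')[:,:,::-1].copy();cv2.imwrite('pics/scene1.png',b)
def S(img,bx,by,z):
    c,s=np.cos(P[2]),np.sin(P[2]);u=proj('scene',[P[0]+c*bx-s*by,P[1]+s*bx+c*by,z])[0].round().astype(int)
    return u,img[u[1]-1:u[1]+2,u[0]-1:u[0]+2].reshape(-1,3).mean(0).round()
for n,bx in(('lampR',.04),('lampG',-.05)):
    print(n,S(a,bx-.003,-.04,.082),S(b,bx-.003,-.04,.082)[1])
d=cv2.absdiff(a,b).max(2);ys,xs=np.where(d[165:320,290:445]>40);print('changed px',len(xs),xs.min()+290,xs.max()+290,ys.min()+165,ys.max()+165)
x0,y0,x1,y1=300,165,440,315
o=[cv2.resize(i[170:260,305:400],None,fx=4,fy=4,interpolation=cv2.INTER_CUBIC) for i in(a,b)]
big=np.hstack(o)
for j in(0,1):
  for ang in(-.2,0,.2,.36,.5):
    u=[]
    for r in(.03,.064):
        bx=-.003+r*np.sin(ang);c,s=np.cos(P[2]),np.sin(P[2]);by=-.12
        u.append((proj('scene',[P[0]+c*bx-s*by,P[1]+s*bx+c*by,.056+r*np.cos(ang)])[0]-[305,170]+.5)*4+[j*380,0])
    if j==1: cv2.line(big,tuple(map(int,u[0])),tuple(map(int,u[1])),(255,0,255) if ang!=.36 else (0,255,0),1)
cv2.imwrite('pics/cmp.png',big);st()
```

```text
lampR (array([345, 223]), array([ 57., 103., 156.])) [ 60. 106. 160.]
lampG (array([375, 210]), array([171., 168., 156.])) [176. 172. 161.]
changed px 1633 306 420 165 202
t 22.3 box [-0.0847 -0.04    0.1994] Fbox [-0.7 -0.2 -0.2] |F| 0.8
```

View pics/cmp.png

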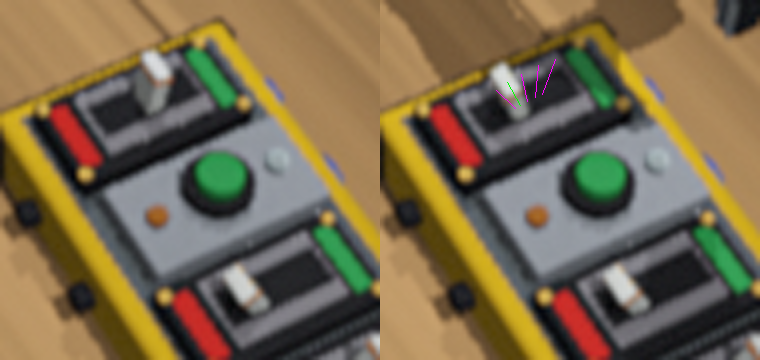

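The handle stays at its on stop, and the other breakers and the lamps are unchanged. The button's touch-down height wasn't recorded, so I'll press once more with finer logging to confirm the full 6 mm of travel.

```bash
python3 -m creep '[[0,-0.03,0,0,0,0,0],[0,-0.03,0,0,0,0,0],[0,-0.021,0,0.01,0,0,0],[0,0,0,0.03,0,0,0],[0,0,0,0.03,0,0,0],[0,0,0,0.016,0,0,0],[0,0,0,0.008,0,0,0],[0,0,0,0,0,0,0],[0,0,0,0,0,0,0]]' >/dev/null; python3 ok.py 3 && python3 -m creep '[[0,0,0,0.001,0,0,0]]' >/dev/null; python3 ok.py 4 && python3 -m creep '[[0,0,0,0.001,0,0,0]]' >/dev/null; python3 ok.py 4 && python3 -m creep '[[0,0,0,0.001,0,0,0]]' >/dev/null; python3 ok.py 5 && python3 -m creep '[[0,0,0,0.001,0,0,0]]' >/dev/null; python3 ok.py 5 && python3 -m creep '[[0,0,0,0.001,0,0,0]]' >/dev/null; python3 ok.py 6 && python3 -m creep '[[0,0,0,0.001,0,0,0]]' >/dev/null; python3 ok.py 7 && python3 -m creep '[[0,0,0,0.001,0,0,0]]' >/dev/null; python3 ok.py 8 && python3 -m creep '[[0,0,0,0.001,0,0,0]]' >/dev/null;python3 ok.py 8 && python3 -m creep '[[0,0,0,0.001,0,0,0]]' >/dev/null;python3 ok.py 8
```

```text
t 23.2 box [-0.0035 -0.04    0.1062] Fbox [-0.4 -0.2 -0.8] |F| 0.9
t 23.3 box [-0.0033 -0.04    0.106 ] Fbox [0.1 0.1 0.1] |F| 0.2
t 23.4 box [-0.0036 -0.04    0.1046] Fbox [-0.4  0.8  0.1] |F| 0.9
t 23.5 box [-0.0041 -0.04    0.1032] Fbox [ 0.2 -0.6 -1. ] |F| 1.2
t 23.6 box [-0.0041 -0.04    0.102 ] Fbox [-0.6 -0.9  1.8] |F| 2.1
t 23.7 box [-0.0042 -0.04    0.1009] Fbox [-0.1  0.5  3.1] |F| 3.1
t 23.8 box [-0.0041 -0.04    0.0999] Fbox [-0.2 -0.5  2. ] |F| 2.1
t 23.9 box [-0.0041 -0.04    0.0988] Fbox [ 0.3 -0.5  2.5] |F| 2.5
t 24.0 box [-0.0041 -0.04    0.0978] Fbox [-0.5  0.2  2.6] |F| 2.7
t 24.1 box [-0.0042 -0.04    0.0968] Fbox [ 0.4 -0.5  4.1] |F| 4.2
```

Touch-down is at about 0.102 m, so the bottom is at about 0.096 m. The first press, to 0.0947 m, was therefore a full one. I'll finish this press and back away.

```bash
python3 -m creep '[[0,0,0,0.001,0,0,0],[0,0,0,0.001,0,0,0],[0,0,0,0.0006,0,0,0]]' >/dev/null; python3 ok.py 11 && python3 -m creep '[[0,0,0,0.0007,0,0,0],[0,0,0,0.0003,0,0,0]]' >/dev/null; python3 ok.py 20
python3 -m creep '[[0,0,0,-0.002,0,0,0],[0,0,0,-0.004,0,0,0],[0,0,0,-0.01,0,0,0],[0,0,0,-0.03,0,0,0],[0,0,0,-0.04,0,0,0],[0,0,0,-0.03,0,0,0],[0,0,0,0,0,0,0],[0,0,0,0,0,0,0]]' |head -2
python3 - <<'E'
from h import *
from station import finish_job
st()
b=get_image('scene')[:,:,::-1];a=cv2.imread('pics/scene1.png')
d=cv2.absdiff(a,b).max(2)
for n,(x0,y0,x1,y1) in dict(tripped=(325,180,350,205),live=(355,230,385,260),spare=(385,245,410,275),wood=(245,245,290,290),wrench=(268,305,345,352),glue=(388,325,425,370),paste=(450,310,495,355)).items():print(n,d[y0:y1,x0:x1].mean().round(1),end='; ')
print(finish_job())
E
```

```text
t 24.4 box [-0.0041 -0.04    0.0948] Fbox [-2.2 -0.   9.7] |F| 10.0
t 24.6 box [-0.0041 -0.04    0.0943] Fbox [-3.8 -0.3 11.4] |F| 12.0
t: 25.4
tool_pos: [0.5164, 0.011, 0.209]
t 25.4 box [-0.0047 -0.04    0.209 ] Fbox [-1.3 -0.7  0.3] |F| 1.5
tripped 21.2; live 10.2; spare 7.2; wood 1.9; wrench 5.1; glue 2.4; paste 3.4; the job is handed in; nothing more can be done
None
```

I worked through the whole sequence and handed the job in at about 25 s of the 64 s allowed.

1. **Reset:** with the fingers shut, I pushed the tripped handle to its off stop and held it there at about 17–18 N for just over a second.
2. **On:** I then pushed it to the on stop and held it at about 16–18 N for about 1 s. The highest force I read on the breaker was about 18 N.
3. **Button:** I pressed the green button right down and let go, twice. The first press reached 11 N. I hadn't recorded where the finger first touched the button, so I pressed again at 12 N. That showed touch-down at about 0.102 m and the bottom at about 0.096 m, so both presses used the full 6 mm of travel.

**Last checks:**
- **Handle:** after the first press, the camera showed it still leaning to the red end, about 0.36 rad by estimate. That matches the stop I felt.
- **Other breakers and loose items:** the live and spare handles looked unchanged by eye after the first press. After the second press, the wood, wrench, glue and paste areas differed little from the earlier picture. I didn't re-check the tube or screwdriver at the end.
- **Final picture:** it differed most around the three handles, the tripped one most of all. I put that down to the arm and its shadow over the box, but I handed in without viewing that picture.
- **Robot:** it finished clear of everything, with its lowest point at about 0.21 m.

**Not confirmed:** the lamps didn't change, and nothing else in the scene shows that the breaker reset or latched. I am relying on the measured forces and hold times. I pushed about 48 mm from the pivot rather than at the handle's end, so the equivalent force at the end was about 13 N. That still passes the 12 N threshold, but narrowly if it is measured at the end.

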